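Sweep the fixture and load its nests

TASK

Sweep every wood chip off the fixture's face into the chip trough at its end with the scraper block (do not handle the chips with the gripper) while the nests are still empty, so that no chips get under the castings. Then stand the scraper back upright in its holder and set every casting on the bench fully down in the nest whose pocket matches its shape, leaving the other things on the bench where they are.

Things in the scene. Friction and masses are not known exactly. Their poses are not given: they have to be found in the camera images.
- fixture: fixed fixture base (mm). Axes: x away from the robot towards the nests, y along its face towards the trough, z up; origin on the bench under the face. The face to sweep is flat, 30 above the bench, x -75..75, y -125..100; fences 12 high, 8 thick bound it at x=-75, x=75 and y=-125. Its end y=100 is open and drops into the trough
- trough_floor (a point): centre of the floor of the chip trough at the open end of the fixture's face; at 0, 134, 4 mm in the fixture's frame, same axes. Inside 158 (x) x 68 (y); floor 26 below the face; outer walls 45 above the bench
- scraper_mid (a point): wooden scraper block, symmetric: a straight foot 95 long (its x axis) x 24 thick (y) x 22 high, and over its middle a grip 60 long (x) x 24 thick (y), 22 to 72 above the underside; 0.15 kg. Starts standing upright in its holder. The point is at the middle of the block, 36 above its underside. Swept with the flat long side of the foot
- holder_floor (a point): centre of the inner floor of the scraper's holder, a fixed open plywood tray; inner opening 101 x 35, floor 5 above the bench, rim 16 above the bench. Long side along its x axis. The scraper stands in it upright, either way round
- chip1: loose wood chip 22x14x9, 10 g, lying on the fixture's face; origin at the centre of its underside. Not every chip is there on every start
- chip2: loose wood chip 18x16x10, 10 g, lying on the fixture's face; origin at the centre of its underside. Not every chip is there on every start
- chip3: loose wood chip 24x12x9, 10 g, lying on the fixture's face; origin at the centre of its underside. Not every chip is there on every start
- chip4: loose wood chip 16x14x11, 10 g, lying on the fixture's face; origin at the centre of its underside. Not every chip is there on every start
- chip5: loose wood chip 20x18x9, 10 g, lying on the fixture's face; origin at the centre of its underside. Not every chip is there on every start
- cast_round_mid (a point): grey cast bearing block, 60 high: base 22 high, 46 diameter, and on it a round column 26 diameter up to the top; 0.3 kg, upright on the bench. Point: on the column's axis, 30 above the underside. Any yaw fits. Not every casting is there on every start
- cast_square_mid (a point): grey cast bearing block, 60 high: base 22 high, 42 x 42, and on it a square column 26 x 26 up to the top; 0.3 kg, upright on the bench. Point: on the column's axis, 30 above the underside. Column sides parallel to the base's; fits in any quarter turn. Not every casting is there on every start
- cast_oblong_mid (a point): grey cast bearing block, 60 high: base 22 high, 30 (its x) x 58 (its y), and on it a square column 26 x 26 up to the top; 0.3 kg, upright on the bench. Point: on the column's axis, 30 above the underside. Column sides parallel to the base's; fits in either half turn. Not every casting is there on every start
- cast_tee_mid (a point): grey cast bearing block, 60 high: base 22 high, T outline: bar x -22..0, y -29..29, stem x 0..26, y -11..11 from the column's axis, and on it a square column 26 x 26 up to the top; 0.3 kg, upright on the bench. Point: on the column's axis, 30 above the underside. Fits one way only: its x axis along the nest's x axis. Not every casting is there on every start
- cast_angle_mid (a point): grey cast bearing block, 60 high: base 22 high, L outline: legs 26 wide, one x -13..33, the other y -13..33 from the column's axis at their corner, and on it a square column 26 x 26 up to the top; 0.3 kg, upright on the bench. Point: on the column's axis, 30 above the underside. Fits one way only: its x axis along the nest's x axis. Not every casting is there on every start
- nest_round_floor (a point): steel nest block 72 x 72, 22 high, fixed, one of a row of five on the fixture's far side (their order changes). Round 50 diameter pocket, 14 deep. Point: centre of the pocket floor, 8 above the bench. Axes as the fixture's. For the round casting
- nest_square_floor (a point): steel nest block 72 x 72, 22 high, fixed, one of a row of five on the fixture's far side (their order changes). Square 47 x 47 pocket, 14 deep. Point: centre of the pocket floor, 8 above the bench. Axes as the fixture's. For the square casting
- nest_oblong_floor (a point): steel nest block 72 x 72, 22 high, fixed, one of a row of five on the fixture's far side (their order changes). Oblong 35 (x) x 63 (y) pocket, 14 deep. Point: centre of the pocket floor, 8 above the bench. Axes as the fixture's. For the oblong casting
- nest_tee_floor (a point): steel nest block 72 x 72, 22 high, fixed, one of a row of five on the fixture's far side (their order changes). T-shaped, 2.5 clear all round the T casting, pocket, 14 deep. Point: centre of the pocket floor, 8 above the bench. Axes as the fixture's. For the T casting, whose column axis comes over this point
- nest_angle_floor (a point): steel nest block 72 x 72, 22 high, fixed, one of a row of five on the fixture's far side (their order changes). L-shaped, 2.5 clear all round the L casting, pocket, 14 deep. Point: on the pocket floor 10 towards -x and -y from the block's centre, 8 above the bench. Axes as the fixture's. For the L casting: its column axis comes over this point
- tape_roll: bystander: roll of tape 84 diameter, 24 high, lying on the bench; origin at its underside
- screwdriver: bystander: screwdriver about 150 long lying on the bench near the fixture
- tin: bystander: small flat tin 38 diameter, 20 high, standing among the castings; origin at its underside
- glue: bystander: glue bottle 52 diameter, 90 high; origin at its underside
- offcut: bystander: wood offcut 110 x 45 x 18 lying on the bench; origin at its underside
Mind the look-alikes: they are no part of the job. Leave any pink look-alike of the part that bears cast_tee_mid alone. What is shaped like the part that bears nest_square_floor but red is not meant.

How it is judged:
On the way:
1. all chips lie in the trough while no casting is in its nest (z of each of chip1, chip2, chip3, chip4, chip5 in the frame of fixture below 0.027 m and y of chip1 in the frame of fixture between 0.098 and 0.17 m and x of chip1 in the frame of fixture between -0.081 and 0.081 m and y of chip2 in the frame of fixture between 0.098 and 0.17 m and x of chip2 in the frame of fixture between -0.081 and 0.081 m and y of chip3 in the frame of fixture between 0.098 and 0.17 m and x of chip3 in the frame of fixture between -0.081 and 0.081 m and y of chip4 in the frame of fixture between 0.098 and 0.17 m and x of chip4 in the frame of fixture between -0.081 and 0.081 m and y of chip5 in the frame of fixture between 0.098 and 0.17 m and x of chip5 in the frame of fixture between -0.081 and 0.081 m and horizontal distance between cast_round_mid and nest_round_floor above 0.03 m and horizontal distance between cast_square_mid and nest_square_floor above 0.03 m and horizontal distance between cast_oblong_mid and nest_oblong_floor above 0.03 m and horizontal distance between cast_tee_mid and nest_tee_floor above 0.03 m and horizontal distance between cast_angle_mid and nest_angle_floor above 0.03 m), for 0.2 s.
At the end, for the whole second after the job is handed in: All chips lie in the trough, below the face; each casting is in its matching nest, within 7 mm of its nest point and 3.5 mm of its floor, upright within 0.08 rad; the scraper stands upright in its holder, within 10 mm of its centre and 4 mm of its floor (z of each of chip1, chip2, chip3, chip4, chip5 in the frame of fixture below 0.027 m and y of chip1 in the frame of fixture between 0.098 and 0.17 m and x of chip1 in the frame of fixture between -0.081 and 0.081 m and y of chip2 in the frame of fixture between 0.098 and 0.17 m and x of chip2 in the frame of fixture between -0.081 and 0.081 m and y of chip3 in the frame of fixture between 0.098 and 0.17 m and x of chip3 in the frame of fixture between -0.081 and 0.081 m and y of chip4 in the frame of fixture between 0.098 and 0.17 m and x of chip4 in the frame of fixture between -0.081 and 0.081 m and y of chip5 in the frame of fixture between 0.098 and 0.17 m and x of chip5 in the frame of fixture between -0.081 and 0.081 m and horizontal distance between cast_round_mid and nest_round_floor below 0.007 m and z of cast_round_mid in the frame of nest_round_floor below 0.0335 m and angle between each of cast_round_mid, cast_square_mid, cast_oblong_mid, cast_tee_mid, cast_angle_mid, scraper_mid's own z axis and vertical below 0.08 rad and horizontal distance between cast_square_mid and nest_square_floor below 0.007 m and z of cast_square_mid in the frame of nest_square_floor below 0.0335 m and horizontal distance between cast_oblong_mid and nest_oblong_floor below 0.007 m and z of cast_oblong_mid in the frame of nest_oblong_floor below 0.0335 m and horizontal distance between cast_tee_mid and nest_tee_floor below 0.007 m and z of cast_tee_mid in the frame of nest_tee_floor below 0.0335 m and horizontal distance between cast_angle_mid and nest_angle_floor below 0.007 m and z of cast_angle_mid in the frame of nest_angle_floor below 0.0335 m and horizontal distance between scraper_mid and holder_floor below 0.01 m and z of scraper_mid in the frame of holder_floor below 0.04 m); the robot touches nothing.
It fails at once if the gripper's fingers press on a chip with more than 1 N (contact force between the fingers and chip1 above 1 N or contact force between the fingers and chip2 above 1 N or contact force between the fingers and chip3 above 1 N or contact force between the fingers and chip4 above 1 N or contact force between the fingers and chip5 above 1 N).
It fails at once if a bystander (tape roll, screwdriver, glue bottle, offcut) is moved more than 50 mm, or the tin more than 80 mm (distance of any of tape_roll, screwdriver, glue, offcut from where it was at the start of the episode above 0.05 m or distance of tin from where it was at the start of the episode above 0.08 m).
Of cast_round, cast_square, cast_oblong, cast_tee, cast_angle only 3 to 5 are there at a start; the rules pass over those that are not, and their reading is None.
Of chip1, chip2, chip3, chip4, chip5 only 3 to 5 are there at a start; the rules pass over those that are not, and their reading is None.
At some moment in a run one of cast_round, cast_square, cast_oblong, cast_tee, cast_angle may be knocked a few centimetres aside while the robot is not near it.
Once in a run the grip may slacken for a moment while it holds something.
It also fails if it takes over 210 s, if anything falls off the work surface, if the arm or the gripper's body presses on something with over 40 N, if the wrist force passes 120 N, or if a joint passes its speed limit or range.

ROBOT

A 6-joint arm with a two-finger parallel gripper is mounted at the origin on the work surface. World frame = base frame: x ahead of the robot, y to its left, z up, the work surface at z = 0. Lengths are in m, angles in rad, forces in N, time in s.
With the tool pointing down it reaches from about 0.35 to 0.85 m from the base axis. Payload 8.1 kg.
Tool frame: the origin (TCP) lies at the very end of the fingers, on their centre line; the grasp point (between the pads) lies robot.tcp_to_grasp behind it (robot.tcp_to_grasp is the distance from the TCP to the grasp point, in m); z points along the fingers, y is the line along which they close (so a half turn about z gives the same grasp; the last joint's range is limited). The gripper opens to 93 mm and grips with 3 to 60 N. Pads are 15 mm wide; open, the fingers measure 128 mm over their backs; the gripper's body (75 mm by 188 mm) begins 65 mm behind the grasp point.
Start: joints at [1.223, 0.13, 1.488, -0, 1.523, -0.085], TCP at [0.156, 0.579, 0.219] pointing down, gripper open.
Joint ranges: [-2.96, 2.96], [-0.89, 2.26], [0.02, 2.5], [-1.34, 4.48], [0, 2.73], [-2.66, 2.66]. Speed limits (rad/s): [2.39, 2.39, 2.79, 3.14, 3.14, 3.14].

INTERFACE

Orientations are given as a rotation vector (axis times angle).
In Python, from plant import robot gives the robot as it stands. The module is installed in compiled form; this text tells all that it offers.
- The arm moves only by the shell command python3 -m pendant 'ROWS' [FORCE]. ROWS is JSON, a list that holds one entry, the list of rows, each a list of 5 numbers: the opening, from 0 (shut) to 1 (fully open), then the shift along the tool's x, y, z in cm, then the turn about the tool's z in degrees. In form: [[[fingers, x, y, z, roll], ...]]. A call has 1 to 8 rows; each row shifts and turns the commanded pose from where the row before left it, along the tool's axes as they then stand; what a row does not reach is not made up. A row lasts 1/10 s, in which the tool goes at most 50 mm and 8.59 degrees, less where a joint would pass 70% of its speed; a pose out of reach is approached as far as the arm can. A call is refused whole if a number of a shift passes 5 or a number of a turn 8.59, either way. A call with a gripper value outside its range is refused whole. The fingers move at their own pace and stop on an object; FORCE is the grip in N (left out, the last holds). Time passes only in rows, so rows that do not move let the fingers close. It gives the time, the measured TCP pose, the force, the opening and the grip force at its end, in the units of the state.
- robot.read_state(): the state, without advancing time (a new reading comes with each control period).
- robot.read_camera(name): name is "side" or "top"; returns a dict with "img" (400x640x3 uint8, blue, green, red), "K" (3x3 intrinsics, pixels), "k1" (the pictures are not rectified: a ray, as slopes to the right and down, at radius r is drawn at 1 + k1 r^2 times it, then the intrinsics apply), "pose" (4x4, takes a point from camera to world coordinates). Camera axes: x right, y up, looking along -z (the intrinsics and any distortion apply to the point x, -y, -z); pixel columns grow to the right and rows downward; lengths in m; the calibration is good to about 2 mm. A picture is of the moment at which its call begins. There is no depth.
- robot.close_job(): hands the job in; it is judged then, once.
The state is a dict: "t": time; "q": joint angles; "dq": joint speeds; "joint_torque": joint torques, N m; "tool_pos": TCP position; "orientation": TCP orientation; "force": force on the tool from outside, world axes, zero at the start; "wrist_torque": the same for the moment, N m; "opening": finger opening in m; "gripper_force": force on a finger pad.
Only numpy, scipy, OpenCV 4.12 (cv2) and the standard library are available. Lean on these libraries where they do the work, as an engineer would, in place of code of your own. Each camera call takes 0.05 s, during which the arm holds its last target. There are 200 camera calls.

## Working session

There is one attempt and no reset: what is moved stays moved. The work goes in short steps, Python scripts to look and compute and a shell command to move; the robot and the scene stay as the last step left them, time stands still between calls to the robot, and variables do not carry over. Pictures are saved under pics/ and viewed, at most 14 in all, crops included, and the job is handed in when it is done.

```bash
mkdir -p pics; cat > h.py <<'E'
import numpy as np, cv2
from plant import robot
from scipy.spatial.transform import Rotation as R
def cam(n):
    return robot.read_camera(n)
def ray(c,uv):
    uv=np.atleast_2d(np.array(uv,float)); K=np.array(c["K"]); 
    d=(uv-[K[0,2],K[1,2]])/[K[0,0],K[1,1]]
    s=d.copy()
    for _ in range(20):
        s=d/(1+c["k1"]*(s**2).sum(1,keepdims=True))
    v=np.c_[s[:,0],-s[:,1],-np.ones(len(s))]
    P=np.array(c["pose"]); return P[:3,3],v@P[:3,:3].T
def onplane(c,uv,z):
    o,v=ray(c,uv); return o+v*((z-o[2])/v[:,2])[:,None]
def proj(c,X):
    P=np.array(c["pose"]);K=np.array(c["K"]); p=(np.atleast_2d(X)-P[:3,3])@P[:3,:3]
    s=np.c_[p[:,0],-p[:,1]]/-p[:,2:]; s=s*(1+c["k1"]*(s**2).sum(1,keepdims=True))
    return s*[K[0,0],K[1,1]]+[K[0,2],K[1,2]]
E
python3 - <<'E'
from h import *
for n in("top","side"):
    c=cam(n); cv2.imwrite(f"pics/{n}0.png",c["img"]); print(n,np.round(c["K"],1).tolist(),c["k1"],np.round(c["pose"],3).tolist())
s=robot.read_state(); print(s, robot.tcp_to_grasp)
E
```

```text
top [[404.5, 0.0, 319.9], [0.0, 404.5, 199.6], [0.0, 0.0, 1.0]] -0.09501286199458484 [[0.009, 0.987, -0.158, 0.391], [-1.0, 0.01, 0.005, 0.015], [0.006, 0.158, 0.987, 1.057], [0.0, 0.0, 0.0, 1.0]]
side [[471.0, 0.0, 325.8], [0.0, 471.0, 201.5], [0.0, 0.0, 1.0]] -0.07350646160168811 [[0.842, 0.415, -0.345, 0.089], [-0.539, 0.66, -0.523, -0.668], [0.011, 0.626, 0.78, 1.062], [0.0, 0.0, 0.0, 1.0]]
{'t': 0.1, 'q': array([ 1.22258648e+00,  1.31100856e-01,  1.48911695e+00,  1.59846823e-05,
        1.52303042e+00, -8.53891889e-02]), 'dq': array([ 0.00035752, -0.00196731, -0.00270919, -0.00167305, -0.00059043,
        0.00023041]), 'joint_torque': array([ 1.66921618e-03, -5.61345291e+01, -4.93094122e+01,  7.69387675e-02,
        2.91632919e-02, -1.88870598e-05]), 'tool_pos': array([0.15567763, 0.57893204, 0.21771262]), 'orientation': array([-4.11602929e-01, -3.11413641e+00,  2.53398186e-03]), 'force': array([-0.69499994, -0.5560338 ,  0.11277226]), 'wrist_torque': array([-0.03477394, -0.01844008, -0.06427531]), 'gripper_force': 0.0, 'opening': 0.09280652371762248} 0.0188
```

View pics/top0.png

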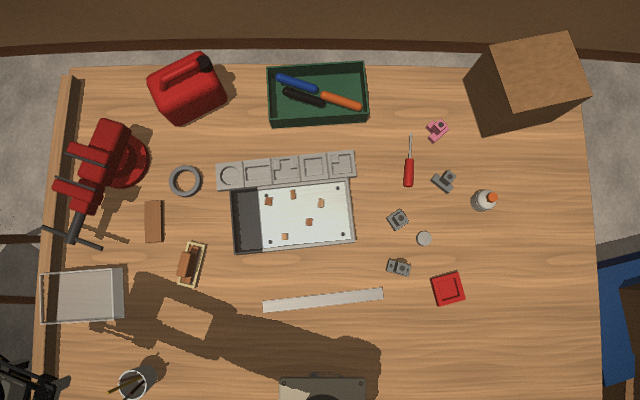

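View pics/side0.png

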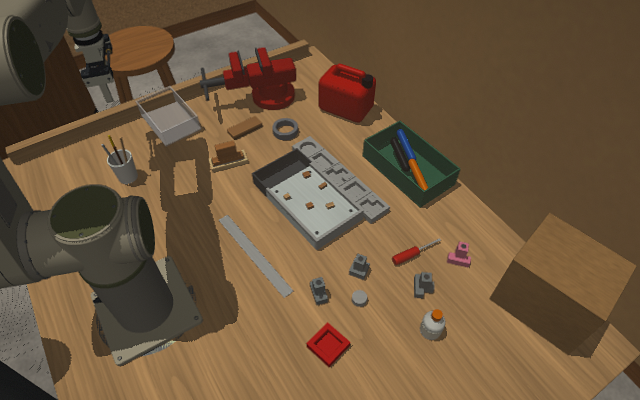

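The top view shows the fixture at (294,217), with five chips at (269,201), (293,195), (321,203), (309,221) and (284,236). The trough is at (246,220), on the left (+y). The scraper stands in its holder at (190,263). There are three grey castings, at (398,219), (398,267) and (443,180). The pink decoy tee is at (437,130), the red decoy nest at (448,288) and the tin at (424,238). For the scraper, the look-alikes are the offcut at (153,221) and the holder itself. Next I'll take close crops.

```bash
python3 - <<'E'
import cv2,numpy as np
a=cv2.imread("pics/top0.png"); b=cv2.imread("pics/side0.png")
z=lambda i,x,y,w,h,s:cv2.resize(i[y:y+h,x:x+w],None,fx=s,fy=s,interpolation=cv2.INTER_CUBIC)
cv2.imwrite("pics/c1.png",z(a,165,140,200,150,4))
t=np.hstack([z(a,375,160,100,125,4),z(b,300,235,100,125,4)[:, :400],])
cv2.imwrite("pics/c2.png",np.hstack([z(a,375,160,95,125,4),z(b,300,240,145,80,2.8)[:224].repeat(1,0) if 0 else cv2.copyMakeBorder(z(b,300,240,150,80,2.8)[:, :420],0,276,0,0,cv2.BORDER_CONSTANT)]))
E
```

```text
(no output)
```

View pics/c1.png

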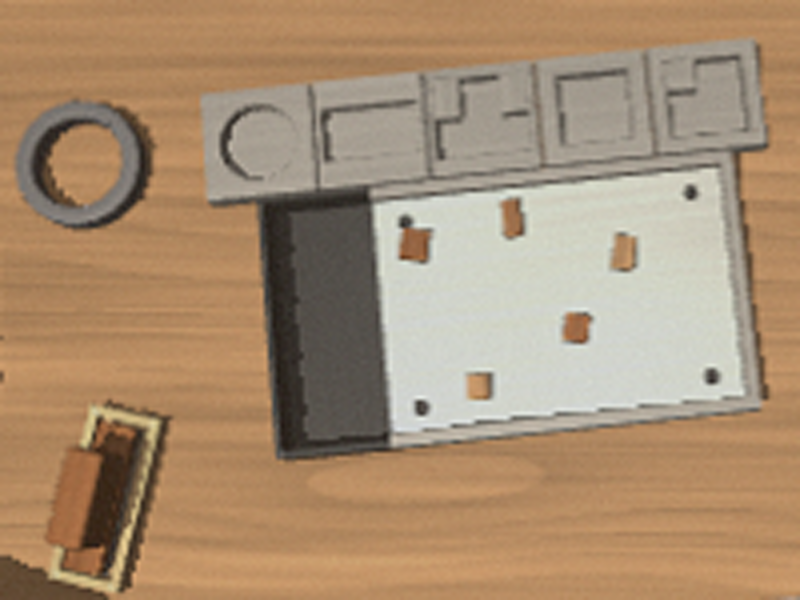

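View pics/c2.png

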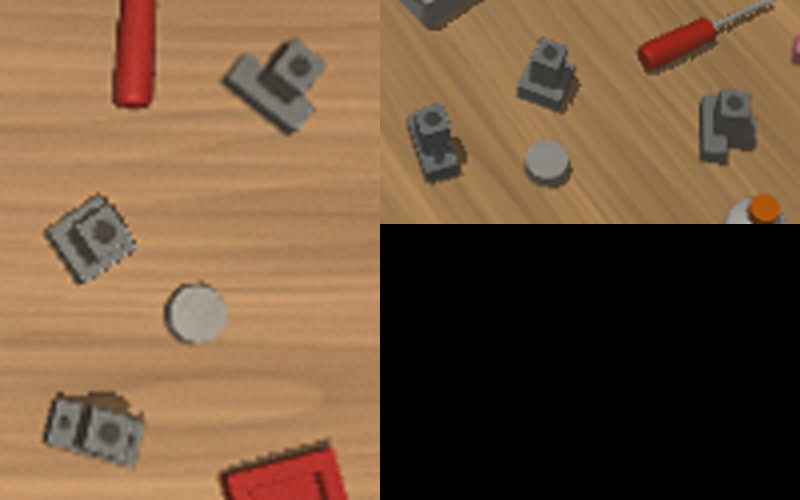

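The nests run, from +y: round, oblong, tee, square, angle. The castings on the bench are square (398,219), oblong (398,267) and tee (443,180, a 58 mm bar with the column at its middle). The pink one at (437,130) is the decoy. Round and angle are absent. All five chips are on the face, and the scraper's grip is at crop (75,497) in its holder.

```bash
cat > m.py <<'E'
from h import *
def tri(a,ua,b,ub):
    (o1,v1),(o2,v2)=ray(a,ua),ray(b,ub); v1=v1[0]/np.linalg.norm(v1);v2=v2[0]/np.linalg.norm(v2)
    A=np.c_[v1,-v2]; t=np.linalg.lstsq(A,o2-o1,rcond=None)[0]
    p,q=o1+t[0]*v1,o2+t[1]*v2; return (p+q)/2,np.linalg.norm(p-q)
E
python3 - <<'E'
from m import *
a,b=cam("top"),cam("side")
def face(c,roi):
    x,y,w,h=roi; g=c["img"][y:y+h,x:x+w]; m=(g.min(2)>165).astype(np.uint8)
    m=cv2.morphologyEx(m,cv2.MORPH_CLOSE,np.ones((9,9)));m=cv2.morphologyEx(m,cv2.MORPH_OPEN,np.ones((3,3)))
    k=max(cv2.findContours(m,0,1)[0],key=cv2.contourArea)[:,0]+[x,y]
    P=onplane(c,k,.03)[:,:2].astype(np.float32)*1000
    r=cv2.minAreaRect(P); return np.round(cv2.boxPoints(r),1).tolist(),r
print(face(a,(225,170,140,90)));print(face(b,(250,155,140,95)))
C=lambda p,ox,oy,s:(np.array(p)+.5)/s-.5+[ox,oy]
# nest row, top crop corners at z=.022
for p in [(203,95),(755,40),(764,145),(211,200),(310,84),(421,73),(535,62),(646,50),(319,188),(430,177),(542,165),(655,153)]:
    print("nest",p,np.round(onplane(a,C(p,165,140,4),.022)[0]*1000,1))
for n,p,q in [("sq",(105,232),(549,52)),("ob",(110,432),(431,119)),("tee",(298,65),(734,103))]:
    ua=C(p,375,160,4);ub=C(np.array(q)-[380,0],300,240,2.8)
    X,e=tri(a,ua,b,ub);print(n,np.round(X*1000,1),round(e*1000,1),np.round(onplane(a,ua,.06)[0]*1000,1),np.round(onplane(b,ub,.06)[0]*1000,1))
for nm,ps,z in [("sqedge",[(45,235),(83,282)],.011),("obedge",[(53,393),(145,420)],.03),("obedge2",[(45,440),(135,465)],.011),("tee",[(225,80),(290,132)],.015)]:
    X=[onplane(a,C(p,375,160,4),z)[0] for p in ps];d=X[1]-X[0];print(nm,np.degrees(np.arctan2(d[1],d[0])),np.linalg.norm(d))
print("scr top",[np.round(onplane(a,C(p,165,140,4),.077)[0]*1000,1) for p in [(73,447),(103,451),(80,549),(48,540)]])
print("holder",[np.round(onplane(a,C(p,165,140,4),.016)[0]*1000,1) for p in [(93,403),(165,415),(122,592),(52,575)]])
print("chips",[np.round(onplane(a,C(p,165,140,4),.04)[0]*1000).tolist() for p in [(415,243),(512,217),(624,252),(577,328),(479,386)]])
for o in ("tape",(82,165)),("tin",(195+840-0,314)):print(o)
E
```

```text
([[422.79998779296875, 152.1999969482422], [448.29998779296875, -70.5999984741211], [603.2999877929688, -52.900001525878906], [577.7999877929688, 169.89999389648438]], ((513.0343017578125, 49.67937469482422), (155.99246215820312, 224.24037170410156), 6.519804954528809))
([[444.5, -38.099998474121094], [472.29998779296875, -52.900001525878906], [521.2999877929688, 39.099998474121094], [493.6000061035156, 53.900001525878906]], ((482.94097900390625, 0.5119514465332031), (104.30448913574219, 31.415733337402344), 61.93207550048828))
nest (203, 95) [650.8 286.9  22. ]
nest (755, 40) [691.5 -77.7  22. ]
nest (764, 145) [620.3 -83.2  22. ]
nest (211, 200) [580.3 277.9  22. ]
nest (310, 84) [658.7 216.   22. ]
nest (421, 73) [666.7 142.8  22. ]
nest (535, 62) [674.8  67.7  22. ]
nest (646, 50) [683.8  -5.6  22. ]
nest (319, 188) [588.9 207.2  22. ]
nest (430, 177) [596.8 134.8  22. ]
nest (542, 165) [605.5  61.8  22. ]
nest (655, 153) [614.2 -11.9  22. ]
sq [ 507.3 -192.8   56.8] 0.1 [ 506.9 -192.1   60. ] [ 506.1 -194.3   60. ]
ob [ 383.2 -193.6   55.9] 1.1 [ 383.7 -192.9   60. ] [ 381.5 -195.3   60. ]
tee [ 616.2 -321.2   53.2] 0.6 [ 614.9 -319.1   60. ] [ 612.3 -323.5   60. ]
sqedge -141.37716717098118 0.03908336859870412
obedge -106.02784011239467 0.06071375257387764
obedge2 -105.21560035174831 0.06004467556034831
tee -129.14092844431136 0.05476980981345934
scr top [array([417.1, 341.8,  77. ]), array([415. , 323.1,  77. ]), array([356. , 334.3,  77. ]), array([360.9, 354.3,  77. ])]
holder [array([447.2, 350.5,  16. ]), array([440.2, 302.9,  16. ]), array([327.2, 325.6,  16. ]), array([336.9, 371.7,  16. ])]
chips [[550.0, 141.0, 40.0], [568.0, 80.0, 40.0], [546.0, 8.0, 40.0], [497.0, 37.0, 40.0], [460.0, 98.0, 40.0]]
('tape', (82, 165))
('tin', (1035, 314))
```

```bash
cat >> m.py <<'E'
def plan(pts):
    """pts: list of (x,y,z mm, yaw deg of tool x mod 180). prints turn, then shift cm in the turned tool axes"""
    s=robot.read_state(); M=R.from_rotvec(s["orientation"]).as_matrix()
    p=np.array(s["tool_pos"])*1000; yaw=np.degrees(np.arctan2(M[1,0],M[0,0]))
    print("now",np.round(p,1),"yaw",round(yaw,1),"tilt",np.round(np.degrees(np.arccos(-M[2,2])),2),"q6",round(s["q"][5],2),"open",round(s["opening"]*1000,1),"F",np.round(s["force"],1),"grip",round(s["gripper_force"],1),"t",round(s["t"],1))
    for x,y,z,w in pts:
        dw=(w-yaw+90)%180-90; yaw+=dw; a=np.radians(yaw)
        d=(np.array([x,y,z])-p)/10; p=np.array([x,y,z],float)
        print("->",(x,y,z),"turn",round(-dw,1),"shift",np.round([d[0]*np.cos(a)+d[1]*np.sin(a), d[0]*np.sin(a)-d[1]*np.cos(a), -d[2]],2))
FA=np.radians(6.45);FO=np.array([511.6,62.1])
def fx(x,y): return FO+x*np.array([np.cos(FA),np.sin(FA)])+y*np.array([-np.sin(FA),np.cos(FA)])
E
python3 - <<'E'
from m import *
f=lambda x,y,z:(*np.round(fx(x,y),1),z,6.45)
plan([(387.6,338,150,-11.2),(387.6,338,34,-11.2),(387.6,338,140,-11.2),f(24,-90,140),f(24,-90,60),f(24,108,60),f(24,108,100),f(-24,-90,100),f(-24,-90,60),f(-24,108,60)])
E
```

```text
now [155.7 579.1 218. ] yaw 164.9 tilt 0.06 q6 -0.09 open 93.0 F [ 0.3 -0.5  0.2] grip 0.0 t 0.2
-> (387.6, 338, 150) turn -3.9 shift [-27.43 -19.15   6.8 ]
-> (387.6, 338, 34) turn -0.0 shift [ 0.   0.  11.6]
-> (387.6, 338, 140) turn -0.0 shift [  0.    0.  -10.6]
-> (np.float64(545.6), np.float64(-24.6), 140) turn -17.6 shift [-11.63 -37.81  -0.  ]
-> (np.float64(545.6), np.float64(-24.6), 60) turn -0.0 shift [-0.  0.  8.]
-> (np.float64(523.3), np.float64(172.1), 60) turn -0.0 shift [ 1.00e-02  1.98e+01 -0.00e+00]
-> (np.float64(523.3), np.float64(172.1), 100) turn -0.0 shift [-0.  0. -4.]
-> (np.float64(497.9), np.float64(-30.0), 100) turn -0.0 shift [  4.79 -19.8   -0.  ]
-> (np.float64(497.9), np.float64(-30.0), 60) turn -0.0 shift [-0.  0.  4.]
-> (np.float64(475.6), np.float64(166.7), 60) turn -0.0 shift [ 1.00e-02  1.98e+01 -0.00e+00]
```

```bash
python3 -m pendant '[[[1,-2.75,-1.9,0,-3.9],[1,-2.75,-1.9,0,0],[1,-2.75,-1.9,0,0],[1,-2.75,-1.9,0,0],[1,-2.75,-1.9,0,0]]]' >/dev/null
python3 -m pendant '[[[1,-2.75,-1.9,1,0],[1,-2.75,-1.9,1,0],[1,-2.75,-1.9,1,0],[1,-2.75,-1.9,1,0],[1,-2.75,-1.9,1,0],[1,0,0,0,0],[1,0,0,0,0]]]'
python3 - <<'E'
from m import *
c=cam("top");cv2.imwrite("pics/p1.png",cv2.resize(c["img"][200:330,120:290],None,fx=4,fy=4))
plan([(387.6,338,150,-11.2),(387.6,338,34,-11.2)])
E
```

```text
t: 1.4
tool_pos: [0.3872, 0.3377, 0.1682]
orientation: [-0.308, -3.125, 0.001]
force: [-0.3, 0.1, -0.3]
opening: 0.0931
gripper_force: 0.0
now [387.  338.5 168.7] yaw 168.8 tilt 0.03 q6 -0.76 open 92.8 F [-0.5  0.7  0.3] grip 0.0 t 1.4
-> (387.6, 338, 150) turn 0.0 shift [-0.07 -0.03  1.87]
-> (387.6, 338, 34) turn -0.0 shift [ 0.   0.  11.6]
```

View pics/p1.png

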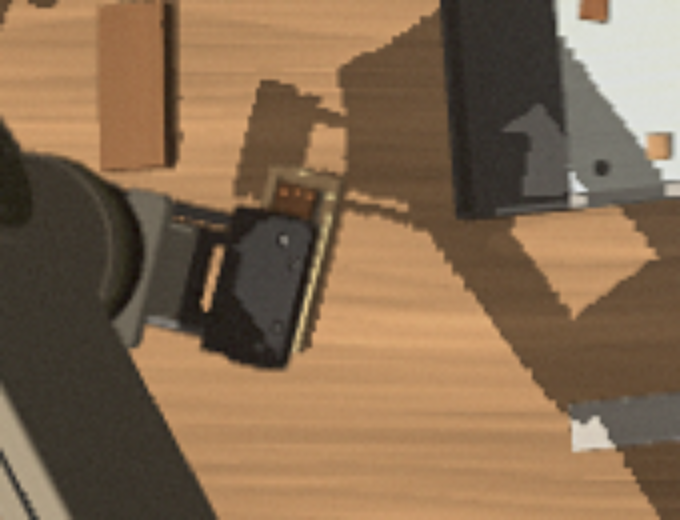

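The gripper body at (255,285) sits over the scraper and its holder (275,190), so the alignment is good. I'll descend, grip and lift.

```bash
python3 -m pendant '[[[1,0,0,3.5,0],[1,0,0,3.5,0],[1,0,0,3.5,0],[1,0,0,2,0],[1,0,0,0.97,0],[1,0,0,0,0],[0,0,0,0,0],[0,0,0,0,0]]]' 40 >/dev/null
python3 -m pendant '[[[0,0,0,0,0],[0,0,0,0,0],[0,0,0,0,0],[0,0,0,0,0],[0,0,0,0,0]]]'
python3 - <<'E'
from m import *
f=lambda x,y,z:(*np.round(fx(x,y),1),z,6.45)
plan([(387.6,338,140,-11.2),f(24,-90,140),f(24,-90,60)])
E
```

```text
t: 2.75
tool_pos: [0.3872, 0.3382, 0.0339]
orientation: [-0.306, -3.127, 0.0]
force: [0.7, 0.7, -0.6]
opening: 0.0415
gripper_force: 0.0
now [387.2 338.2  33.9] yaw 168.8 tilt 0.0 q6 -0.76 open 41.5 F [ 0.7  0.7 -0.6] grip 0.0 t 2.8
-> (387.6, 338, 140) turn 0.0 shift [-4.000e-02 -1.000e-02 -1.061e+01]
-> (np.float64(545.6), np.float64(-24.6), 140) turn -17.6 shift [-11.63 -37.81  -0.  ]
-> (np.float64(545.6), np.float64(-24.6), 60) turn -0.0 shift [-0.  0.  8.]
```

```bash
python3 -m pendant '[[[0,0,0,0,0],[0,0,0,0,0],[0,0,0,0,0],[0,0,0,0,0],[0,0,0,0,0],[0,0,0,0,0]]]'
python3 -m pendant '[[[0,0,0,-1,0],[0,0,0,-2,0],[0,0,0,-2.5,0],[0,0,0,-2.5,0],[0,0,0,-2.6,0],[0,0,0,0,0],[0,0,0,0,0]]]'
python3 - <<'E'
from m import *
f=lambda x,y,z:(*np.round(fx(x,y),1),z,6.45)
plan([f(24,-90,140),f(24,-90,60)])
E
```

```text
t: 3.35
tool_pos: [0.3872, 0.3383, 0.0339]
orientation: [0.305, 3.127, 0.0]
force: [-0.1, -0.2, 0.4]
opening: 0.024
gripper_force: 40.0
t: 4.05
tool_pos: [0.3875, 0.3384, 0.1404]
orientation: [0.305, 3.126, 0.001]
force: [-0.4, -0.0, -1.3]
opening: 0.0238
gripper_force: 40.0
now [387.5 338.4 140.4] yaw 168.8 tilt 0.07 q6 -0.76 open 23.8 F [-0.4 -0.  -1.3] grip 40.0 t 4.0
-> (np.float64(545.6), np.float64(-24.6), 140) turn -17.6 shift [-11.63 -37.85   0.04]
-> (np.float64(545.6), np.float64(-24.6), 60) turn -0.0 shift [-0.  0.  8.]
```

```bash
python3 -m pendant '[[[0,0,0,0,-5.85],[0,0,0,0,-5.85],[0,0,0,0,-5.9],[0,-1.16,-3.78,0,0],[0,-1.16,-3.78,0,0],[0,-1.16,-3.78,0,0],[0,-1.16,-3.78,0,0],[0,-1.16,-3.78,0,0]]]' >/dev/null
python3 -m pendant '[[[0,-1.16,-3.78,0,0],[0,-1.16,-3.78,0,0],[0,-1.16,-3.78,0,0],[0,-1.16,-3.78,0,0],[0,-1.16,-3.78,0,0],[0,0,0,3,0],[0,0,0,0,0],[0,0,0,0,0]]]'
python3 - <<'E'
from m import *
f=lambda x,y,z:(*np.round(fx(x,y),1),z,6.45)
c=cam("top");s=cam("side");cv2.imwrite("pics/p2.png",np.hstack([cv2.resize(c["img"][140:265,220:370],None,fx=2.6,fy=2.6),cv2.resize(s["img"][130:255,245:395],None,fx=2.6,fy=2.6)]))
plan([f(24,-90,110),f(24,-90,60),f(24,108,60)])
E
```

```text
t: 5.65
tool_pos: [0.5428, -0.0238, 0.1078]
orientation: [0.176, -3.132, -0.002]
force: [-0.1, 0.4, -1.1]
opening: 0.0237
gripper_force: 40.0
now [544.6 -23.5 110.2] yaw -173.5 tilt 0.03 q6 -1.82 open 23.6 F [-0.4  0.9 -1. ] grip 40.0 t 5.8
-> (np.float64(545.6), np.float64(-24.6), 110) turn 0.1 shift [-0.09 -0.12  0.02]
-> (np.float64(545.6), np.float64(-24.6), 60) turn -0.0 shift [-0.  0.  5.]
-> (np.float64(523.3), np.float64(172.1), 60) turn -0.0 shift [ 1.00e-02  1.98e+01 -0.00e+00]
```

View pics/p2.png

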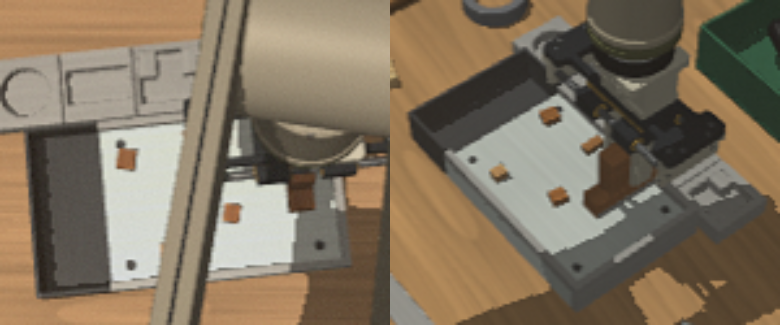

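The scraper is clear and level above the face, at side-crop (605,190). The chips are ahead of it at (550,115), (592,145), (500,172) and (558,195). Lowering now and making the first sweep.

```bash
python3 -m pendant '[[[0,-0.09,-0.5,2,0],[0,0,0,1.5,0],[0,0,0,1.0,0],[0,0,0,0.45,0],[0,0,0,0,0],[0,0,0,0,0]]]'
python3 -m pendant '[[[0,0,1,0,0],[0,0,2,0,0],[0,0,2,0,0],[0,0,2,0,0],[0,0,2,0,0],[0,0,2,0,0],[0,0,2,0,0]]]'
python3 -m pendant '[[[0,0,2,0,0],[0,0,2,0,0],[0,0,1.5,0,0],[0,0,1.2,0,0],[0,0,0.5,0,0],[0,0,0,0,0],[0,0,0,0,0]]]'
python3 - <<'E'
from m import *
f=lambda x,y,z:(*np.round(fx(x,y),1),z,6.45)
plan([f(24,108,100),f(-24,-92,100),f(-24,-92,60),f(-24,108,60)])
E
```

```text
t: 6.35
tool_pos: [0.5467, -0.0291, 0.061]
orientation: [-0.177, 3.136, -0.0]
force: [0.0, 1.1, -1.2]
opening: 0.0238
gripper_force: 40.0
t: 7.05
tool_pos: [0.5318, 0.1014, 0.0611]
orientation: [-0.176, 3.136, 0.0]
force: [1.1, 0.0, -1.0]
opening: 0.0237
gripper_force: 40.0
t: 7.75
tool_pos: [0.5237, 0.1711, 0.0604]
orientation: [0.176, -3.137, 0.001]
force: [-0.8, -0.7, -1.5]
opening: 0.024
gripper_force: 40.0
now [523.7 171.1  60.4] yaw -173.6 tilt 0.02 q6 -1.46 open 24.0 F [-0.8 -0.7 -1.5] grip 40.0 t 7.8
-> (np.float64(523.3), np.float64(172.1), 100) turn -0.0 shift [ 0.03  0.11 -3.96]
-> (np.float64(498.1), np.float64(-32.0), 100) turn -0.0 shift [  4.8 -20.   -0. ]
-> (np.float64(498.1), np.float64(-32.0), 60) turn -0.0 shift [-0.  0.  4.]
-> (np.float64(475.6), np.float64(166.7), 60) turn -0.0 shift [ 0. 20. -0.]
```

```bash
python3 -m pendant '[[[0,0,0,-2,0],[0,0,0,-2,0],[0,0.8,-3.3,0,0],[0,0.8,-3.3,0,0],[0,0.8,-3.3,0,0],[0,0.8,-3.3,0,0],[0,0.8,-3.3,0,0],[0,0.8,-3.3,0,0]]]'
python3 -m pendant '[[[0,0,0,0,0],[0,0,0,1.5,0],[0,0,0,1.5,0],[0,0,0,0.95,0],[0,0,0,0,0],[0,0,0,0,0]]]'
python3 -m pendant '[[[0,0,1,0,0],[0,0,2,0,0],[0,0,2,0,0],[0,0,2,0,0],[0,0,2,0,0],[0,0,2,0,0],[0,0,2,0,0]]]'
python3 -m pendant '[[[0,0,2,0,0],[0,0,2,0,0],[0,0,1.5,0,0],[0,0,1,0,0],[0,0,0.5,0,0],[0,0,0,0,0],[0,0,0,0,0]]]'
python3 - <<'E'
from m import *
c=cam("top");s=cam("side");cv2.imwrite("pics/p3.png",np.hstack([cv2.resize(c["img"][140:265,220:370],None,fx=2.6,fy=2.6),cv2.resize(s["img"][130:255,245:395],None,fx=2.6,fy=2.6)]))
f=lambda x,y,z:(*np.round(fx(x,y),1),z,6.45)
plan([f(-24,108,140),(387.2,338.2,140,-11.2)])
E
```

```text
t: 8.55
tool_pos: [0.4977, -0.0327, 0.1005]
orientation: [-0.175, 3.137, -0.0]
force: [1.0, 0.3, -1.9]
opening: 0.0241
gripper_force: 40.0
t: 9.15
tool_pos: [0.4981, -0.0297, 0.06]
orientation: [0.178, -3.136, -0.001]
force: [3.4, 0.7, -3.2]
opening: 0.0238
gripper_force: 40.0
t: 9.85
tool_pos: [0.4834, 0.0997, 0.0612]
orientation: [-0.178, 3.136, -0.001]
force: [3.8, -1.3, -1.7]
opening: 0.0238
gripper_force: 40.0
t: 10.55
tool_pos: [0.4756, 0.1682, 0.0609]
orientation: [0.176, -3.136, -0.001]
force: [2.4, 1.4, -1.9]
opening: 0.0239
gripper_force: 40.0
now [475.7 167.8  60.9] yaw -173.6 tilt 0.02 q6 -1.45 open 23.7 F [ 1.2  1.9 -2.1] grip 40.0 t 10.7
-> (np.float64(475.6), np.float64(166.7), 140) turn -0.0 shift [ 0.02 -0.11 -7.91]
-> (387.2, 338.2, 140) turn 17.6 shift [12.   15.11 -0.  ]
```

View pics/p3.png

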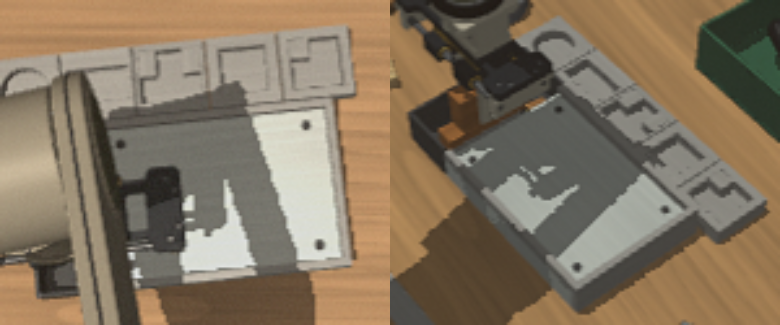

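The face now looks empty in both views. There's a slight fence rub of about 3 N. I'll lift, take the scraper over to its holder and check the trough and the scraper.

```bash
python3 -m pendant '[[[0,0,0,-2.5,0],[0,0,0,-2.5,0],[0,0,0,-2.9,0],[0,0,0,0,5.85],[0,0,0,0,5.85],[0,0,0,0,5.9],[0,2.4,3,0,0],[0,2.4,3,0,0]]]' >/dev/null
python3 -m pendant '[[[0,2.4,3,0,0],[0,2.4,3,0,0],[0,2.4,3,0,0],[0,0,0,0,0],[0,0,0,0,0]]]'
python3 - <<'E'
from m import *
c=cam("top");s=cam("side");cv2.imwrite("pics/p4.png",np.hstack([cv2.resize(c["img"][140:300,160:360],None,fx=2,fy=2),cv2.resize(s["img"][110:270,195:395],None,fx=2,fy=2)]))
plan([(387.2,338.2,140,-11.2),(387.2,338.2,36,-11.2)])
E
```

```text
t: 11.95
tool_pos: [0.3863, 0.3382, 0.1394]
orientation: [-0.303, -3.126, 0.002]
force: [-0.2, -0.3, -1.9]
opening: 0.0234
gripper_force: 40.0
now [387.2 337.3 139.6] yaw 168.8 tilt 0.08 q6 -0.76 open 23.7 F [-0.1 -1.2 -1.5] grip 40.0 t 12.1
-> (387.2, 338.2, 140) turn -0.0 shift [ 0.02  0.08 -0.04]
-> (387.2, 338.2, 36) turn -0.0 shift [ 0.   0.  10.4]
```

View pics/p4.png

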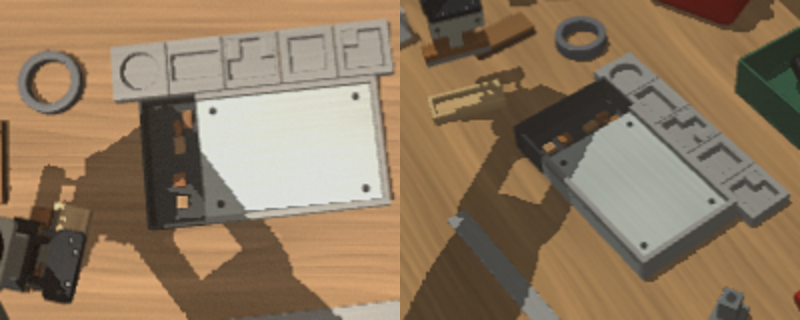

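The face is clear and chips lie in the trough, at top-crop (186,118), (180,145), (180,180) and (182,200). I'll lower the scraper into the holder in stages, watching the force.

```bash
python3 -m pendant '[[[0,0.02,0.03,3,0],[0,0,0,3,0],[0,0,0,2,0],[0,0,0,0.8,0],[0,0,0,0,0]]]' 
python3 -m pendant '[[[0,0,0,0.5,0],[0,0,0,0.5,0],[0,0,0,0.3,0],[0,0,0,0,0]]]' 
```

```text
t: 12.55
tool_pos: [0.3866, 0.3373, 0.0507]
orientation: [-0.308, -3.124, 0.003]
force: [0.5, -1.0, -1.5]
opening: 0.0239
gripper_force: 40.0
t: 12.95
tool_pos: [0.3868, 0.3388, 0.0389]
orientation: [-0.305, -3.127, 0.0]
force: [1.1, 0.7, -1.1]
opening: 0.0234
gripper_force: 40.0
```

```bash
python3 -m pendant '[[[0,0,0,0.3,0],[0,0,0,0.2,0],[0,0,0,0,0],[0,0,0,0,0]]]'
python3 -m pendant '[[[1,0,0,0,0],[1,0,0,0,0],[1,0,0,0,0],[1,0,0,0,0],[1,0,0,0,0],[1,0,0,0,0],[1,0,0,0,0]]]'
python3 -m pendant '[[[1,0,0,-3,0],[1,0,0,-4,0],[1,0,0,-4,0],[1,0,0,-4,0],[1,-1.5,-4,0,0],[1,-1.5,-4,0,0],[1,-1.5,-4,0,0],[1,-1.5,-4,0,0]]]'
python3 - <<'E'
from m import *
c=cam("top");s=cam("side");cv2.imwrite("pics/p5.png",np.hstack([cv2.resize(c["img"][170:290,165:285],None,fx=3.3,fy=3.3),cv2.resize(s["img"][120:240,200:320],None,fx=3.3,fy=3.3)]))
plan([])
E
```

```text
t: 13.35
tool_pos: [0.3873, 0.3391, 0.0344]
orientation: [0.305, 3.126, 0.001]
force: [-0.4, -0.1, 3.2]
opening: 0.0235
gripper_force: 40.0
t: 14.05
tool_pos: [0.3869, 0.3388, 0.0339]
orientation: [-0.305, -3.127, 0.0]
force: [0.3, 0.2, 0.5]
opening: 0.0752
gripper_force: 0.0
t: 14.85
tool_pos: [0.4148, 0.1689, 0.1841]
orientation: [0.304, 3.126, 0.0]
force: [0.1, -0.0, -0.8]
opening: 0.093
gripper_force: 0.0
now [415.6 166.1 184.1] yaw 168.6 tilt 0.1 q6 -1.1 open 93.4 F [-0.8 -0.2  0.4] grip 0.0 t 14.9
```

View pics/p5.png

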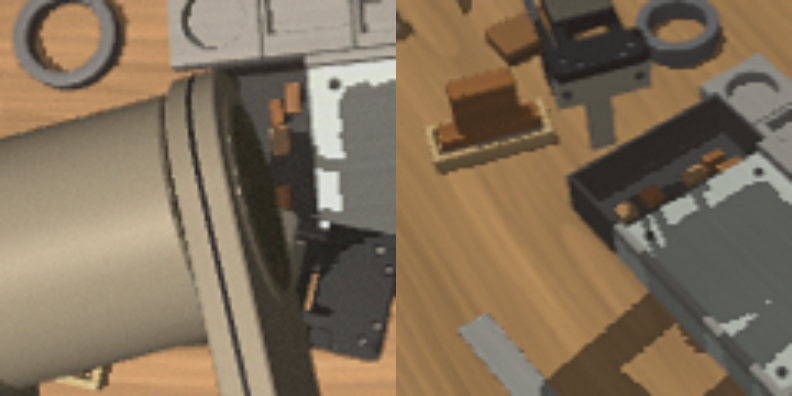

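The scraper stands square in its holder (side-crop (490,115)). The chips are in the trough at (625,210), (652,196), (693,175), (712,157) and (728,165). Next I'll move towards the oblong casting and check the nest estimate in both views.

```bash
python3 - <<'E'
from m import *
plan([(382.8,-194,184,164.4),(382.8,-194,26,164.4)])
a,b=cam("top"),cam("side")
N={"ob":(627.8,175.2),"tee":(636,101.8),"sq":(644.6,28)}
u=np.radians(6.45);X=np.array([np.cos(u),np.sin(u)]);Y=np.array([-X[1],X[0]])
out=[]
A=[cv2.imread("pics/top0.png"),cv2.imread("pics/side0.png")]
for c,im,(x,y) in ((a,A[0],(215,145)),(b,A[1],(290,135))):
    s=5;w=78;h=100
    big=cv2.resize(im[y:y+h,x:x+150 if c is a else x+105],None,fx=s if c is b else 3.6,fy=s if c is b else 3.6,interpolation=cv2.INTER_CUBIC)
    f=s if c is b else 3.6
    for n,p in N.items():
        sh={"ob":(17.5,31.5),"sq":(23.5,23.5),"tee":(36,36)}[n]
        q=[np.r_[np.array(p)+i*sh[0]*X+j*sh[1]*Y,22]/1000 for i,j in((1,1),(1,-1),(-1,-1),(-1,1))]
        uv=((proj(c,q)-[x,y]+.5)*f-.5).astype(int)
        cv2.polylines(big,[uv],True,(0,0,255),1)
    out.append(cv2.copyMakeBorder(big[:500],0,500-min(500,big.shape[0]),0,0,cv2.BORDER_CONSTANT))
o=np.hstack(out);print(o.shape);cv2.imwrite("pics/p6.png",o[:, :]);
if o.shape[1]>800: cv2.imwrite("pics/p6.png",np.hstack([out[0][100-100:, 40:400],out[1][:, :440]]))
E
```

```text
now [415.6 166.1 184.1] yaw 168.6 tilt 0.1 q6 -1.1 open 93.4 F [-0.8 -0.2  0.4] grip 0.0 t 14.9
-> (382.8, -194, 184) turn 4.2 shift [-6.520e+00 -3.557e+01  1.000e-02]
-> (382.8, -194, 26) turn -0.0 shift [ 0.   0.  15.8]
(500, 1065, 3)
```

View pics/p6.png

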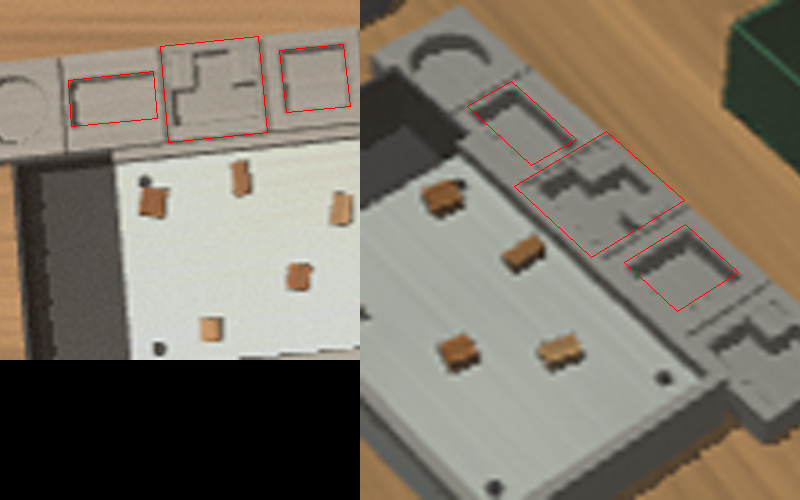

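The nest outlines fit in both views to about a pixel: oblong at side-crop (522,125), tee block (600,195), square (682,268). Moving over the oblong casting.

```bash
python3 -m pendant '[[[0.6,-0.72,-3.95,0,4.2],[0.6,-0.72,-3.95,0,0],[0.6,-0.72,-3.95,0,0],[0.6,-0.72,-3.95,0,0],[0.6,-0.72,-3.95,0,0],[0.6,-0.72,-3.95,0,0],[0.6,-0.72,-3.95,0,0],[0.6,-0.72,-3.95,0,0]]]' >/dev/null
python3 -m pendant '[[[0.6,-0.72,-3.95,0,0],[0.6,0,0,3,0],[0.6,0,0,3,0],[0.6,0,0,1,0],[0.6,0,0,0,0],[0.6,0,0,0,0]]]'
python3 - <<'E'
from m import *
c=cam("top");s=cam("side");cv2.imwrite("pics/p7.png",np.hstack([cv2.resize(c["img"][140:300,345:505],None,fx=2.5,fy=2.5),cv2.resize(s["img"][220:320,280:440],None,fx=2.5,fy=2.5).repeat(1,0) if 0 else cv2.resize(s["img"][210:370,280:440],None,fx=2.5,fy=2.5)]))
plan([(383.2,-193.6,26,164.4),(383,-193.6,90,164.4),(627.8,175.2,90,6.45),(627.8,175.2,34,6.45)])
E
```

```text
t: 16.45
tool_pos: [0.387, -0.1895, 0.115]
orientation: [0.417, 3.113, -0.0]
force: [0.6, -0.3, 0.1]
opening: 0.0552
gripper_force: 0.0
now [ 387.4 -190.1  115.7] yaw 164.7 tilt 0.16 q6 -1.88 open 55.6 F [-0.1 -0.3  0.1] grip 0.0 t 16.6
-> (383.2, -193.6, 26) turn 0.3 shift [ 0.31 -0.45  8.97]
-> (383, -193.6, 90) turn -0.0 shift [ 0.02 -0.01 -6.4 ]
-> (627.8, 175.2, 90) turn -22.0 shift [-28.47  33.9   -0.  ]
-> (627.8, 175.2, 34) turn -0.0 shift [-0.   0.   5.6]
```

View pics/p7.png

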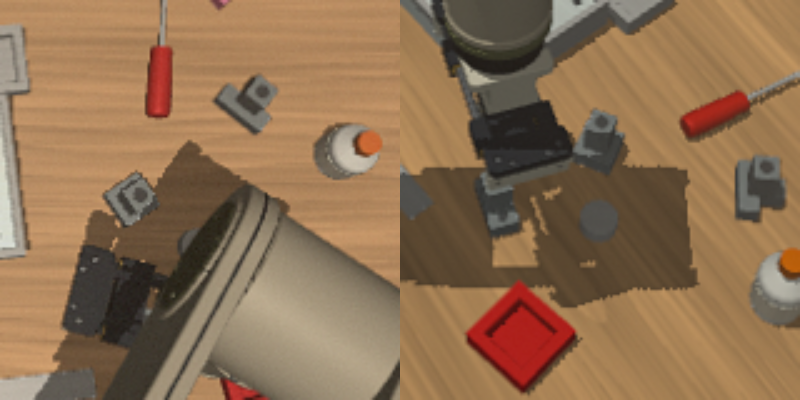

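The oblong casting is under the fingers at side-crop (498,205). The square (132,197) and tee (250,98) haven't moved. Descending to grip.

```bash
python3 -m pendant '[[[0.6,0.31,-0.45,3,0.3],[0.6,0,0,3,0],[0.6,0,0,2,0],[0.6,0,0,0.95,0],[0.6,0,0,0,0],[0,0,0,0,0],[0,0,0,0,0],[0,0,0,0,0]]]' 40
python3 -m pendant '[[[0,0,0,0,0],[0,0,0,0,0],[0,0,0,0,0],[0,0,0,-1.5,0],[0,0,0,-2.5,0],[0,0,0,-2.5,0],[0,0,0,0,0],[0,0,0,0,0]]]'
python3 - <<'E'
from m import *
plan([(627.8,175.2,91,6.45),(627.8,175.2,34,6.45)])
E
```

```text
t: 17.35
tool_pos: [0.3828, -0.194, 0.0257]
orientation: [0.428, 3.11, -0.002]
force: [0.4, -0.1, -0.1]
opening: 0.0363
gripper_force: 0.0
t: 18.15
tool_pos: [0.3818, -0.1934, 0.0889]
orientation: [0.428, 3.112, -0.0]
force: [-0.4, 0.8, -3.4]
opening: 0.0259
gripper_force: 40.0
now [ 381.8 -193.4   88.9] yaw 164.3 tilt 0.02 q6 -1.89 open 25.9 F [-0.4  0.8 -3.4] grip 40.0 t 18.1
-> (627.8, 175.2, 91) turn -22.1 shift [-28.58  33.87  -0.21]
-> (627.8, 175.2, 34) turn -0.0 shift [-0.   0.   5.7]
```

```bash
python3 -m pendant '[[[0,0,0,-1,-7.4],[0,0,0,0,-7.4],[0,0,0,0,-7.3],[0,-2.38,2.82,0,0],[0,-2.38,2.82,0,0],[0,-2.38,2.82,0,0],[0,-2.38,2.82,0,0],[0,-2.38,2.82,0,0]]]' >/dev/null
python3 -m pendant '[[[0,-2.38,2.82,0,0],[0,-2.38,2.82,0,0],[0,-2.38,2.82,0,0],[0,-2.38,2.82,0,0],[0,-2.38,2.82,0,0],[0,-2.38,2.82,0,0],[0,-2.38,2.82,0,0],[0,0,0,0,0]]]'
python3 -m pendant '[[[0,0,0,2,0],[0,0,0,1.5,0],[0,0,0,0,0]]]'
python3 - <<'E'
from m import *
c=cam("top");s=cam("side");cv2.imwrite("pics/p8.png",np.hstack([cv2.resize(c["img"][130:230,200:300],None,fx=4,fy=4),cv2.resize(s["img"][110:210,270:370],None,fx=4,fy=4,interpolation=cv2.INTER_CUBIC)]))
plan([(627.8,175.2,65,6.45),(627.8,175.2,34,6.45)])
E
```

```text
t: 19.75
tool_pos: [0.6274, 0.1785, 0.0956]
orientation: [0.181, -3.133, -0.001]
force: [-0.7, 0.0, -4.1]
opening: 0.0259
gripper_force: 40.0
t: 20.05
tool_pos: [0.6239, 0.1738, 0.0589]
orientation: [0.176, -3.128, 0.002]
force: [-0.2, 1.1, -3.9]
opening: 0.0258
gripper_force: 40.0
now [626.4 174.2  62.8] yaw -173.6 tilt 0.18 q6 -1.49 open 25.7 F [-0.3 -0.8 -3.7] grip 40.0 t 20.1
-> (627.8, 175.2, 65) turn -0.0 shift [-0.15  0.08 -0.22]
-> (627.8, 175.2, 34) turn -0.0 shift [-0.   0.   3.1]
```

View pics/p8.png

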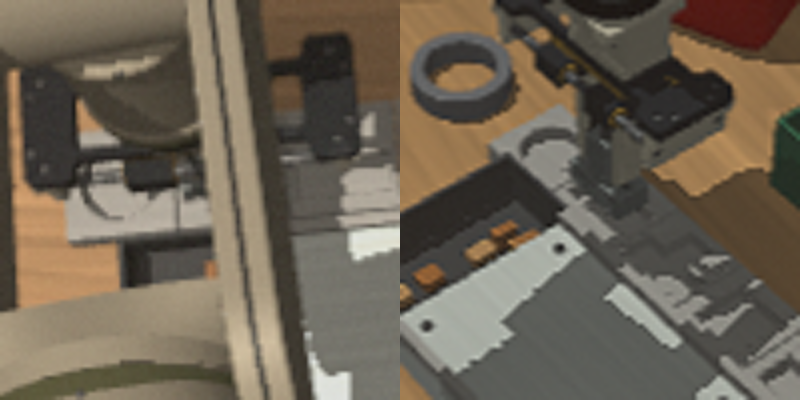

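The casting hovers over its nest (side-crop (612,195)), and five chips are visible in the trough. Lowering in steps.

```bash
python3 -m pendant '[[[0,-0.12,0.08,0.8,0],[0,0,0,0.6,0],[0,0,0,0.4,0],[0,0,0,0,0],[0,0,0,0,0]]]'; python3 -m pendant '[[[0,0,0,0.3,0],[0,0,0,0,0],[0,0,0,0,0]]]'
```

```text
t: 20.65
tool_pos: [0.6288, 0.1758, 0.0464]
orientation: [0.177, -3.137, 0.0]
force: [0.1, 0.2, -3.1]
opening: 0.0257
gripper_force: 40.0
t: 20.95
tool_pos: [0.6288, 0.1759, 0.0435]
orientation: [0.177, -3.137, 0.0]
force: [-0.4, 0.7, -2.9]
opening: 0.0258
gripper_force: 40.0
```

```bash
python3 -m pendant '[[[0,0,0,0.4,0],[0,0,0,0.4,0],[0,0,0,0.15,0],[0,0,0,0,0],[0,0,0,0,0]]]'; python3 -m pendant '[[[0.5,0,0,0,0],[0.5,0,0,0,0],[0.5,0,0,0,0],[0.5,0,0,0,0],[0.5,0,0,-2,0],[0.5,0,0,-4,0],[0.5,0,0,-4,0],[0.5,0,0,0,0]]]'
python3 - <<'E'
from m import *
plan([(616.2,-321.2,134,-39.1),(616.2,-321.2,26,-39.1)])
E
```

```text
t: 21.45
tool_pos: [0.6288, 0.1759, 0.0338]
orientation: [0.177, -3.136, 0.0]
force: [0.6, 1.0, -2.4]
opening: 0.0256
gripper_force: 40.0
t: 22.25
tool_pos: [0.6332, 0.1767, 0.1422]
orientation: [-0.176, 3.125, 0.003]
force: [0.6, -0.2, 1.1]
opening: 0.0463
gripper_force: 0.0
now [633.2 176.7 142.2] yaw -173.6 tilt 0.68 q6 -1.49 open 46.3 F [ 0.6 -0.2  1.1] grip 0.0 t 22.2
-> (616.2, -321.2, 134) turn 45.5 shift [-30.08 -39.71   0.82]
-> (616.2, -321.2, 26) turn -0.0 shift [ 0.   0.  10.8]
```

```bash
python3 -m pendant '[[[0.6,0,0,0,7.6],[0.6,0,0,0,7.6],[0.6,0,0,0,7.6],[0.6,0,0,0,7.6],[0.6,0,0,0,7.6],[0.6,0,0,0,7.5],[0.6,-2.31,-3.05,0,0],[0.6,-2.31,-3.05,0,0]]]' >/dev/null
python3 -m pendant '[[[0.6,-2.31,-3.05,0,0],[0.6,-2.31,-3.05,0,0],[0.6,-2.31,-3.05,0,0],[0.6,-2.31,-3.05,0,0],[0.6,-2.31,-3.05,0,0],[0.6,0,0,0,0]]]' >/dev/null
python3 - <<'E'
from m import *
for n,P in(("top",((398,219),(445,179),(284,170),(190,263))),("side",((358,265),(424,282),(330,155),(228,155)))):
    c=cam(n)["img"].astype(int);o=cv2.imread(f"pics/{n}0.png").astype(int)
    for x,y in P: print(n,(x,y),np.abs(c-o)[y-10:y+11,x-12:x+13].mean().round(1))
plan([(616.2,-321.2,134,-39.1)])
E
```

```text
top (398, 219) 41.5
top (445, 179) 9.7
top (284, 170) 4.6
top (190, 263) 6.1
side (358, 265) 27.0
side (424, 282) 3.5
side (330, 155) 22.6
side (228, 155) 5.2
now [619.7 -92.6 133.7] yaw 140.8 tilt 0.02 q6 -1.12 open 55.8 F [0.  0.3 1.2] grip 0.0 t 23.8
-> (616.2, -321.2, 134) turn -0.1 shift [-14.14 -17.96  -0.03]
```

```bash
python3 -m pendant '[[[0.6,-2.36,-3,0,0],[0.6,-2.36,-3,0,0],[0.6,-2.36,-3,0,0],[0.6,-2.36,-3,0,0],[0.6,-2.36,-3,0,0],[0.6,-2.36,-3,0,0],[0.6,0,0,4,0],[0.6,0,0,0,0]]]' >/dev/null
python3 - <<'E'
from m import *
c=cam("top");s=cam("side");cv2.imwrite("pics/p9.png",np.hstack([cv2.resize(c["img"][140:240,370:500],None,fx=3,fy=3),cv2.resize(s["img"][220:320,310:440],None,fx=3,fy=3)]))
plan([(616.2,-321.2,90,-39.1),(616.2,-321.2,26,-39.1)])
E
```

```text
now [ 615.7 -318.5   92.4] yaw 141.0 tilt 0.25 q6 -1.44 open 55.6 F [ 0.2 -0.4  0.2] grip 0.0 t 24.6
-> (616.2, -321.2, 90) turn 0.1 shift [-0.21 -0.18  0.24]
-> (616.2, -321.2, 26) turn -0.0 shift [0.  0.  6.4]
```

View pics/p9.png

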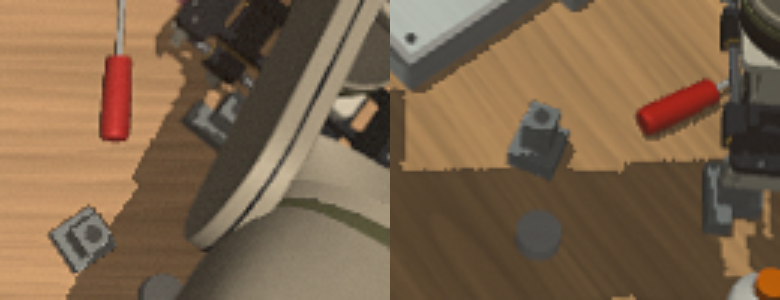

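The tee is under the gripper (side-crop (718,200)). The square is still at (540,135), unmoved. Descending.

```bash
python3 -m pendant '[[[0.6,-0.21,-0.18,2.5,0],[0.6,0,0,2.5,0],[0.6,0,0,1.1,0],[0.6,0,0,0.55,0],[0.6,0,0,0,0],[0,0,0,0,0],[0,0,0,0,0],[0,0,0,0,0]]]' 40
python3 -m pendant '[[[0,0,0,0,0],[0,0,0,0,0],[0,0,0,0,0],[0,0,0,-1.5,0],[0,0,0,-3,0],[0,0,0,-3,0],[0,0,0,0,0],[0,0,0,0,0]]]'
python3 - <<'E'
from m import *
plan([(636,101.8,100,6.45),(636,101.8,60,6.45)])
E
```

```text
t: 25.45
tool_pos: [0.6176, -0.324, 0.0287]
orientation: [1.05, 2.959, -0.001]
force: [-0.1, -0.0, -0.7]
opening: 0.0364
gripper_force: 0.0
t: 26.25
tool_pos: [0.6174, -0.3239, 0.1035]
orientation: [1.05, 2.959, -0.001]
force: [-0.3, -0.2, -3.6]
opening: 0.0263
gripper_force: 40.0
now [ 617.4 -323.9  103.5] yaw 140.9 tilt 0.11 q6 -1.45 open 26.3 F [-0.3 -0.2 -3.6] grip 40.0 t 26.2
-> (636, 101.8, 100) turn -45.5 shift [-6.63 42.09  0.35]
-> (636, 101.8, 60) turn -0.0 shift [-0.  0.  4.]
```

```bash
python3 -m pendant '[[[0,0,0,0,-7.6],[0,0,0,0,-7.6],[0,0,0,0,-7.6],[0,0,0,0,-7.6],[0,0,0,0,-7.6],[0,0,0,0,-7.5],[0,-0.58,3.5,0,0],[0,-0.58,3.5,0,0]]]' >/dev/null
python3 -m pendant '[[[0,-0.58,3.5,0,0],[0,-0.58,3.5,0,0],[0,-0.58,3.5,0,0],[0,-0.58,3.5,0,0],[0,-0.58,3.5,0,0],[0,-0.58,3.5,0,0],[0,-0.58,3.5,0,0],[0,-0.58,3.5,0,0]]]' >/dev/null
python3 -m pendant '[[[0,-0.58,3.5,0,0],[0,-0.58,3.5,0,0],[0,0,0,2,0],[0,0,0,2,0],[0,0,0,0,0],[0,0,0,0,0]]]'
python3 - <<'E'
from m import *
s=cam("side");cv2.imwrite("pics/p10.png",cv2.resize(s["img"][110:210,270:400],None,fx=6,fy=6,interpolation=cv2.INTER_CUBIC))
plan([(639.2,102.2,58,6.45),(639.2,102.2,36,6.45)])
# expected base-top corners of tee bar / stem at hover for column over tool minus 3 mm in x
st=robot.read_state();p=np.array(st["tool_pos"]);u=np.radians(6.45);X=np.array([np.cos(u),np.sin(u),0]);Y=np.array([-X[1],X[0],0])
p[2]-=.0287; 
for nm,(i,j) in {"bar-":(-22,-29),"bar+":(-22,29),"stem-":(26,-11),"barin-":(0,-29)}.items():
    for off in (0,-3): 
        q=p+X*(i+off)/1000+Y*j/1000+[0,0,.022]; print(nm,off,np.round((proj(s,q)[0]-[270,110]+.5)*6))
E
```

```text
t: 28.45
tool_pos: [0.6372, 0.1014, 0.0605]
orientation: [0.176, -3.133, 0.0]
force: [0.2, -0.5, -2.2]
opening: 0.026
gripper_force: 40.0
now [638.4 101.4  61.9] yaw -173.6 tilt 0.09 q6 -1.6 open 25.7 F [ 0.7 -0.1 -2. ] grip 40.0 t 28.5
-> (639.2, 102.2, 58) turn -0.0 shift [-0.09  0.08  0.39]
-> (639.2, 102.2, 36) turn -0.0 shift [-0.   0.   2.2]
bar- 0 [418. 391.]
bar- -3 [413. 394.]
bar+ 0 [342. 322.]
bar+ -3 [337. 325.]
stem- 0 [469. 324.]
stem- -3 [465. 327.]
barin- 0 [453. 370.]
barin- -3 [448. 373.]
```

View pics/p10.png

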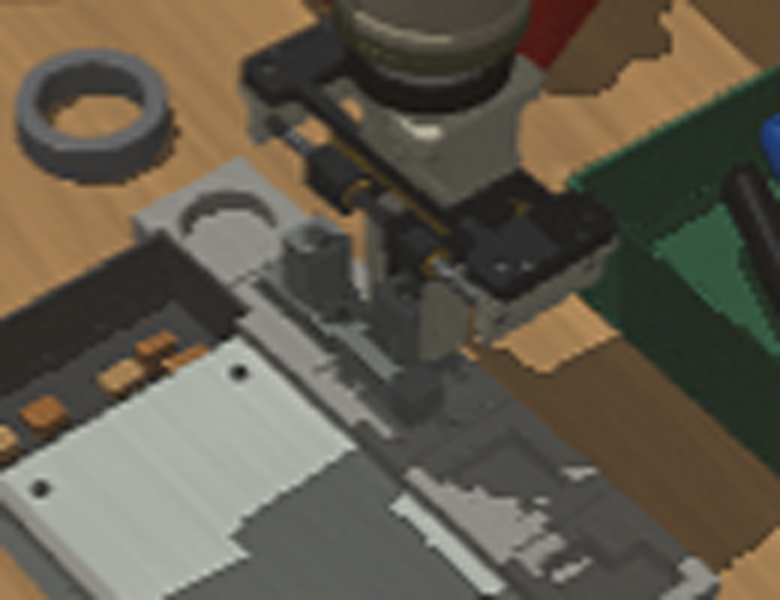

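The tee hovers over its nest with its bar at crop (365,355). It looks a little further toward −x in the grip than I assumed, so I'll add about 2 mm of +x and feel my way down.

```bash
python3 -m pendant '[[[0,-0.22,0.08,0.5,0],[0,0,0,0.2,0],[0,0,0,0.2,0],[0,0,0,0.1,0],[0,0,0,0,0],[0,0,0,0,0]]]'; python3 -m pendant '[[[0,0,0,0.2,0],[0,0,0,0,0],[0,0,0,0,0]]]';python3 -m pendant '[[[0,0,0,0.2,0],[0,0,0,0,0],[0,0,0,0,0]]]'
```

```text
t: 29.1
tool_pos: [0.6411, 0.1026, 0.0525]
orientation: [-0.176, 3.137, -0.0]
force: [0.3, 0.1, -2.4]
opening: 0.0258
gripper_force: 40.0
t: 29.4
tool_pos: [0.6409, 0.1027, 0.0503]
orientation: [0.177, -3.136, -0.0]
force: [-0.3, 0.4, -3.4]
opening: 0.0256
gripper_force: 40.0
t: 29.7
tool_pos: [0.6409, 0.1027, 0.0483]
orientation: [0.177, -3.136, -0.0]
force: [-0.4, 0.2, -2.5]
opening: 0.0258
gripper_force: 40.0
```

```bash
python3 -m pendant '[[[0,0,0,0.2,0],[0,0,0,0.2,0],[0,0,0,0,0],[0,0,0,0,0]]]';python3 -m pendant '[[[0,0,0,0.3,0],[0,0,0,0.3,0],[0,0,0,0,0],[0,0,0,0,0]]]'
```

```text
t: 30.1
tool_pos: [0.6409, 0.1027, 0.0442]
orientation: [0.177, -3.136, -0.0]
force: [0.2, 0.3, -2.6]
opening: 0.026
gripper_force: 40.0
t: 30.5
tool_pos: [0.6408, 0.1026, 0.0381]
orientation: [0.177, -3.136, 0.0]
force: [0.4, -0.8, -2.4]
opening: 0.0256
gripper_force: 40.0
```

```bash
python3 -m pendant '[[[0,0,0,0.15,0],[0,0,0,0,0],[0,0,0,0,0]]]'; python3 -m pendant '[[[0.5,0,0,0,0],[0.5,0,0,0,0],[0.5,0,0,0,0],[0.5,0,0,0,0],[0.5,0,0,-2,0],[0.5,0,0,-4,0],[0.5,0,0,-4,0],[0.5,0,0,0,0]]]'
python3 -m pendant '[[[0.6,1,-4,0,8.5],[0.6,1,-4,0,8.5],[0.6,1,-4,0,8.5],[0.6,0,0,0,0]]]' >/dev/null
python3 - <<'E'
from m import *
C={n:cam(n) for n in("top","side")}
for n,P in(("top",((398,219),)),("side",((358,265),))):
    c=C[n]["img"].astype(int);o=cv2.imread(f"pics/{n}0.png").astype(int)
    for x,y in P: print(n,(x,y),np.abs(c-o)[y-10:y+11,x-12:x+13].mean().round(1))
    cv2.imwrite(f"pics/{n}_n.png",C[n]["img"])
plan([(507.3,-192.8,134,38.6),(507.3,-192.8,26,38.6)])
E
```

```text
t: 30.8
tool_pos: [0.641, 0.1026, 0.0369]
orientation: [0.176, -3.137, 0.0]
force: [0.3, -0.1, -2.4]
opening: 0.0257
gripper_force: 40.0
t: 31.6
tool_pos: [0.6454, 0.1031, 0.1451]
orientation: [-0.176, 3.125, 0.0]
force: [0.3, 0.9, 0.8]
opening: 0.0469
gripper_force: 0.0
top (398, 219) 5.5
side (358, 265) 11.6
now [606.9 -16.1 136.9] yaw 160.9 tilt 0.02 q6 -1.35 open 56.2 F [ 0.6 -0.3 -0.1] grip 0.0 t 32.1
-> (507.3, -192.8, 134) turn -57.7 shift [18.81 -7.6   0.29]
-> (507.3, -192.8, 26) turn -0.0 shift [-0.   0.  10.8]
```

```bash
python3 -m pendant '[[[0.6,0,0,0,8.15],[0.6,0,0,0,8.15],[0.6,0,0,0,8.15],[0.6,0,0,0,8.15],[0.6,0,0,0,8.15],[0.6,0,0,0,8.15],[0.6,0,0,0,8.15],[0.6,0,0,0,8.15]]]' >/dev/null
python3 -m pendant '[[[0.6,0,0,0,8.15],[0.6,0,0,0,8.15],[0.6,0,0,0,8.15],[0.6,0,0,0,8.15],[0.6,0,0,0,8.15],[0.6,0,0,0,8.15],[0.6,0,0,0,8.15],[0.6,0,0,0,0]]]' >/dev/null
python3 -m pendant '[[[0.6,-3.1,1.25,0,0],[0.6,-3.1,1.25,0,0],[0.6,-3.1,1.25,0,0],[0.6,-3.1,1.25,0,0],[0.6,-3.1,1.25,0,0],[0.6,-3.1,1.25,0,0],[0.6,0,0,3,0],[0.6,0,0,0,0]]]' >/dev/null
python3 - <<'E'
from m import *
c=cam("side");o=cv2.imread("pics/side_n.png").astype(int);d=np.abs(c["img"].astype(int)-o)
print("base area",d[268:280,350:370].mean())
plan([(507.3,-192.8,90,38.6),(507.3,-192.8,26,38.6)])
E
```

```text
base area 21.358333333333334
now [ 507.4 -189.   105.1] yaw 38.9 tilt 0.25 q6 0.44 open 55.6 F [ 0.2  0.4 -0.2] grip 0.0 t 34.5
-> (507.3, -192.8, 90) turn 0.3 shift [-0.25  0.3   1.51]
-> (507.3, -192.8, 26) turn -0.0 shift [0.  0.  6.4]
```

```bash
python3 -m pendant '[[[0.6,0,0,1.5,0],[0.6,0,0,0,0],[0.6,0,0,0,0],[0.6,0,0,0,0]]]' >/dev/null
python3 - <<'E'
from m import *
plan([(507.3,-192.8,90,38.6),(507.3,-192.8,26,38.6)])
E
```

```text
now [ 509.3 -189.9   92.5] yaw 38.8 tilt 0.04 q6 0.44 open 56.0 F [-0.1  0.2  0.9] grip 0.0 t 35.0
-> (507.3, -192.8, 90) turn 0.2 shift [-0.34  0.1   0.25]
-> (507.3, -192.8, 26) turn -0.0 shift [0.  0.  6.4]
```

```bash
python3 -m pendant '[[[0.6,-0.34,0.1,2.5,0.2],[0.6,0,0,2.5,0],[0.6,0,0,1.1,0],[0.6,0,0,0.55,0],[0.6,0,0,0,0],[0,0,0,0,0],[0,0,0,0,0],[0,0,0,0,0]]]' 40
python3 -m pendant '[[[0,0,0,0,0],[0,0,0,0,0],[0,0,0,0,0],[0,0,0,0,0]]]'
python3 -m pendant '[[[0,0,0,-1.5,0],[0,0,0,-3,0],[0,0,0,-3,0],[0,0,0,0,0],[0,0,0,0,0]]]'
python3 - <<'E'
from m import *
plan([(644.6,28,103,6.45)])
E
```

```text
t: 35.75
tool_pos: [0.5074, -0.1933, 0.0264]
orientation: [2.965, 1.035, 0.002]
force: [-0.7, -0.6, 0.2]
opening: 0.0362
gripper_force: 0.0
t: 36.15
tool_pos: [0.5069, -0.193, 0.026]
orientation: [2.966, 1.036, 0.0]
force: [-1.5, 1.7, 5.7]
opening: 0.0261
gripper_force: 39.0
t: 36.65
tool_pos: [0.5071, -0.1933, 0.1009]
orientation: [2.965, 1.035, 0.002]
force: [-0.4, -0.1, -4.0]
opening: 0.0263
gripper_force: 38.9
now [ 507.1 -193.3  100.9] yaw 38.5 tilt 0.09 q6 0.44 open 26.3 F [-0.4 -0.1 -4. ] grip 38.9 t 36.6
-> (644.6, 28, 103) turn 32.0 shift [ 16.15 -20.44  -0.21]
```

```bash
python3 -m pendant '[[[0,0,0,0,8],[0,0,0,0,8],[0,0,0,0,8],[0,0,0,0,8],[0,1.79,-2.27,0,0],[0,1.79,-2.27,0,0],[0,1.79,-2.27,0,0],[0,1.79,-2.27,0,0]]]' >/dev/null
python3 -m pendant '[[[0,1.79,-2.27,0,0],[0,1.79,-2.27,0,0],[0,1.79,-2.27,0,0],[0,1.79,-2.27,0,0],[0,1.79,-2.27,0,0],[0,0,0,2,0],[0,0,0,2,0],[0,0,0,0,0]]]' >/dev/null
python3 -m pendant '[[[0,0,0,0,0],[0,0,0,0,0]]]' >/dev/null
python3 - <<'E'
from m import *
plan([(644.8,28,50,6.45)])
E
```

```text
now [643.8  27.9  60.8] yaw 6.5 tilt 0.02 q6 1.42 open 26.5 F [ 0.5  0.1 -3.6] grip 38.9 t 38.5
-> (644.8, 28, 50) turn 0.0 shift [0.1  0.   1.08]
```

```bash
python3 -m pendant '[[[0,0.1,0,0.6,0],[0,0,0,0.45,0],[0,0,0,0.2,0],[0,0,0,0,0],[0,0,0,0,0]]]'; python3 -m pendant '[[[0,0,0,0.2,0],[0,0,0,0.2,0],[0,0,0,0,0],[0,0,0,0,0]]]'
```

```text
t: 38.95
tool_pos: [0.6446, 0.0283, 0.048]
orientation: [-3.137, -0.178, 0.0]
force: [-0.4, 0.7, -3.7]
opening: 0.0262
gripper_force: 38.9
t: 39.35
tool_pos: [0.6445, 0.0283, 0.0438]
orientation: [-3.137, -0.178, 0.0]
force: [0.3, -0.2, -3.8]
opening: 0.0266
gripper_force: 38.9
```

```bash
python3 -m pendant '[[[0,0,0,0.4,0],[0,0,0,0.4,0],[0,0,0,0.15,0],[0,0,0,0,0],[0,0,0,0,0]]]'; python3 -m pendant '[[[0.5,0,0,0,0],[0.5,0,0,0,0],[0.5,0,0,0,0],[0.5,0,0,0,0],[0.5,0,0,-2,0],[0.5,0,0,-4,0],[0.5,0,0,-4,0],[0.5,0,0,0,0]]]'
python3 -m pendant '[[[0.5,-4,4,-2,0],[0.5,-4,3,-2,0],[0.5,-4,3,0,0],[0.5,-4,3,0,0],[0.5,-4,3,0,0],[0.5,-4,3,0,0],[0.5,0,0,0,0],[0.5,0,0,0,0]]]'
```

```text
t: 39.85
tool_pos: [0.6446, 0.0283, 0.0343]
orientation: [-3.137, -0.178, 0.0]
force: [0.1, -0.2, -3.6]
opening: 0.0261
gripper_force: 38.9
t: 40.65
tool_pos: [0.6491, 0.0282, 0.1426]
orientation: [3.135, 0.178, 0.019]
force: [0.9, 0.1, 0.7]
opening: 0.0466
gripper_force: 0.0
t: 41.45
tool_pos: [0.4358, -0.1787, 0.1699]
orientation: [3.137, 0.173, 0.002]
force: [0.2, 0.6, -0.3]
opening: 0.0465
gripper_force: 0.0
```

```bash
python3 - <<'E'
from m import *
a,b=cam("top"),cam("side")
N={"ob":(627.8,175.2),"tee":(636,101.8),"sq":(644.6,28)}
def hole(c,X):
    u=proj(c,X)[0]; x,y=np.round(u).astype(int); r=5
    g=cv2.resize(cv2.cvtColor(c["img"],6)[y-r:y+r+1,x-r:x+r+1],None,fx=6,fy=6,interpolation=cv2.INTER_CUBIC).astype(np.uint8)
    g=cv2.GaussianBlur(g,(13,13),0); yy,xx=np.unravel_index(g[9:-9,9:-9].argmin(),g[9:-9,9:-9].shape)
    return np.array([(xx+9.5)/6-.5+x-r,(yy+9.5)/6-.5+y-r]),u
for n,p in N.items():
    X=np.r_[p,66]/1000; (ha,pa),(hb,pb)=hole(a,X),hole(b,X); q,e=tri(a,ha,b,hb)
    print(n,np.round(ha-pa,1),np.round(hb-pb,1),"tri",np.round(q*1000,1),round(e*1000,1),"off",np.round(q[:2]*1000-p,1))
for n,c in(("top",a),("side",b)):
    o=cv2.imread(f"pics/{n}0.png"); hsv=cv2.cvtColor(c["img"],40)
    # orange chip-like blobs: on face / in trough
    m=((hsv[...,0]<18)&(hsv[...,1]>110)&(hsv[...,2]>60)).astype(np.uint8)
    k,_,st,ce=cv2.connectedComponentsWithStats(m)
    for i in range(1,k):
        if st[i,4]<8: continue
        z=.012;w=onplane(c,ce[i],z)[0][:2]*1000-FO
        f=(w[0]*np.cos(FA)+w[1]*np.sin(FA),-w[0]*np.sin(FA)+w[1]*np.cos(FA))
        if abs(f[0])<85 and -130<f[1]<180: print(n,"chip",np.round(f),st[i,4])
d=np.abs(a["img"].astype(int)-cv2.imread("pics/top0.png"))
for nm,(x,y) in {"holder":(190,263),"tape":(185,180),"offcut":(153,221),"glue":(484,200),"tin":(424,238),"screw":(409,170)}.items(): print(nm,d[y-10:y+11,x-10:x+11].mean().round(1))
E
```

```text
ob [-2.1 -1. ] [ 0.8 -3.9] tri [629.4 177.7  78.6] 4.5 off [1.6 2.5]
tee [-0.1 -2.2] [ 1.4 -4. ] tri [638.4 100.6  82.3] 1.6 off [ 2.4 -1.2]
sq [1.5 0.2] [ 3.4 -0.9] tri [646.7  22.4  72.4] 8.8 off [ 2.1 -5.6]
top chip [ 45. 124.] 108
top chip [-19. 132.] 40
top chip [-47. 131.] 28
side chip [ 40. 124.] 72
side chip [-21. 127.] 33
side chip [-49. 126.] 21
holder 6.5
tape 5.2
offcut 4.7
glue 32.0
tin 32.9
screw 8.3
```

```bash
python3 - <<'E'
from m import *
N={"ob":(627.8,175.2),"tee":(636,101.8),"sq":(644.6,28)}
u=np.radians(6.45);X=np.array([np.cos(u),np.sin(u)]);Y=np.array([-X[1],X[0]])
for nm in("top","side"):
    c=cam(nm);g=cv2.cvtColor(c["img"],6)
    for n,p in N.items():
        q=np.array([np.r_[np.array(p)+i*13*X+j*13*Y,68]/1000 for i in(1,-1) for j in(1,-1)])
        uv=proj(c,q);mn,mx=uv.min(0),uv.max(0);x,y=np.floor(mn).astype(int)-4;x2,y2=np.ceil(mx).astype(int)+5
        print(nm,n,"expected top bbox",np.round(mn-[x,y],1),np.round(mx-[x,y],1)); print(g[y:y2,x:x2])
E
```

```text
top ob expected top bbox [4.9 4.5] [16.  15.6]
[[141 141 144 142 142 142 140 142 145 144 139 140 137 139 143 143 146 150
  148 154 159]
 [140 137 140 137 143 144 145 152 151 155 155 158 164 164 165 166 168 167
  169 168 167]
 [155 159 163 162 163 167 167 169 167 170 167 173 172 172 170 172 168 170
  173 166 172]
 [174 171 172 174 171 170 169 171 169 168 170 167 169 168 169 169 168 165
  168 165 165]
 [171 169 167 167 167 165 170 169 169 167 168 156 146 146 138 151 168 169
  167 167 167]
 [165 166 161 163 155 135 140 136 140 140 141 134 130 123 115 129 174 154
  112 109 139]
 [165 161 166 164 155 126 120 123 123 127 129 127 126 128 109  88 108 106
   90  88 125]
 [169 170 171 174 162 130 122 129 122 102  91 104 122 128 112  67  62  78
   74  97 129]
 [171 162 154 139 135 112 128 119  84  77  75  80 103 131 118  78  52  64
   68 102 127]
 [164 133 136 129 122 114 123 107  76  74  77  76  76 102 127  98  51  66
   69  73 107]
 [164 120 126 123 116 109 129 112  75  76  77  71  85 117 128 105  44  65
   74  68 101]
 [156 100 128 127 113 103 134 120  88  74  75  71  97 130 129 105  48  58

[... 8703 characters left out ...]
117 130 132 133 136]
 [ 73  72  73  72  73  71  71  70  71  70  68  67  67  65  64  70  57  82
  122 130 129 132 134]
 [ 74  74  72  73  73  72  72  71  70  70  68  67  65  64  70  67  56 111
  138 133 129 130 131]
 [ 73  74  73  72  73  72  72  71  70  69  69  67  66  66  74  64  53 105
  139 142 131 128 130]
 [ 74  74  73  72  72  71  71  70  70  70  69  67  65  73  75  58  52 101
  138 144 142 131 128]
 [ 73  72  73  73  73  71  71  70  71  68  68  67  70  79  69  56  57  94
  135 145 144 141 134]
 [ 74  73  74  72  73  72  71  70  70  69  68  69  78  74  65  52  56  62
   93 133 143 144 143]
 [ 74  73  73  72  73  72  71  70  69  68  69  78  78  69  57  53  57  60
   62  92 134 142 144]]
```

```bash
python3 -c "
from plant import robot
print(robot.close_job())"
```

```text
the job is handed in; nothing more can be done
None
```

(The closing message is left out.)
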